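# Slide the parts pot and the parts tin to their marked places

## Task

On the assembly bench, slide the open round pot into the painted round outline and the open square tin into the painted square outline, with the tin's sides lined up with its outline. Slide them along the bench, flat on it all the way (do not lift or tip them), and leave every other thing on the bench where it is, including the small brass bush standing in the middle.

Things in the scene. Friction and masses are not known exactly. Their poses are not given: they have to be found in the camera images.
- pot: open, empty, flat-bottomed round steel pot, loose, 0.4 to 0.85 kg: outside diameter 96 mm, height 50 mm, wall and floor 4 mm thick (inside diameter 88 mm). Two wire ears reach 61 mm from the axis at its +y and -y sides, 40 mm up. Origin: centre of the underside, z up along the axis. It starts in the row nearer the robot, left or right. The ears' direction is free
- tin: open, empty square steel tin, loose, about 0.4 to 0.85 kg, with a flat bottom: outside 92 x 92 mm, height 50 mm, wall and floor 4 mm thick (inside 84 x 84 mm). Origin: centre of the underside; x and y run along its sides, z up. It starts in the row nearer to the robot, on the other side from the pot
- round_mark: round outline in black paint on the bench, flush (nothing to catch on), 6 mm line, inside diameter 124 mm, outside 136 mm. Origin: its centre, on the bench top. It lies in the row farther from the robot, to the left or the right
- square_mark: square outline in black paint on the bench, flush (nothing to catch on), 6 mm line, inside 120 x 120 mm, outside 132 x 132 mm. Origin: its centre, on the bench top; x and y run along its sides. It lies in the farther row, on the other side from the round one. The tin may stand in it in any of the four quarter turns
- bush: small brass bush, loose, standing upright in the middle (0.56 m ahead of the robot base) between the near row (centres 0.43 to 0.47 m ahead) and the far row (0.65 to 0.69 m): 22 mm diameter, 28 mm high, origin at the centre of its underside. Leave it alone: straight diagonal slides between the rows may run into it
- bottle: bystander: white plastic bottle standing on the left, 56 mm diameter, 150 mm high, origin at the centre of its underside
- screwdriver: bystander: screwdriver lying on the left, origin on the bench under it
- can: bystander: can standing on the right, 66 mm diameter, 90 mm high, origin at the centre of its underside
- tape: bystander: cardboard ring lying flat on the right, 90 mm diameter, 24 mm high, origin at the centre of its underside
- wrench: bystander: wrench lying on the right, origin on the bench under it
- driver: bystander: white lamp driver box lying beyond the outlines, 45 x 130 x 30 mm, origin at the centre of its underside
Not all that is in view belongs to the job. Leave any green or red look-alike of the pot alone.

How it is judged:
By the outcome, as a careful person would: the job done as asked, in the order asked, and still so for the second after the job is handed in, with the robot touching nothing.
It also fails if it takes over 67 s, if anything falls off the work surface, if the arm or the gripper's body presses on something with over 40 N, if the wrist force passes 120 N, or if a joint passes its speed limit or range.

## Robot

A 6-joint arm with a two-finger parallel gripper is mounted at the origin on the work surface. World frame = base frame: x ahead of the robot, y to its left, z up, the work surface at z = 0. Lengths are in m, angles in rad, forces in N, time in s.
With the tool pointing down it reaches from about 0.325 to 0.85 m from the base axis. Payload 15.5 kg.
Tool frame: the origin (TCP) lies between the finger pads; the fingertips stand 8 mm ahead of it and the grasp point (between the pads) lies 11 mm behind it; z points along the fingers, y is the line along which they close (so a half turn about z gives the same grasp; the last joint's range is limited). The gripper opens to 91 mm and grips with 3 to 60 N. Pads are 32 mm wide; open, the fingers measure 118 mm over their backs; the gripper's body (76 mm by 178 mm) begins 60 mm behind the grasp point.
Start: joints at [1.24, 0.494, 1.345, -0, 1.302, -0.096], TCP at [0.146, 0.608, 0.222] pointing down, gripper open.
Joint ranges: [-2.91, 2.91], [-0.82, 2.16], [0.22, 2.67], [-1.22, 4.37], [0.12, 2.79], [-3.08, 3.08]. Speed limits (rad/s): [1.89, 1.89, 2.57, 3.01, 3.01, 3.01].

## Interface

Orientations are given as [roll, pitch, yaw] about the fixed x, y, z axes, in that order (R = Rz(yaw) Ry(pitch) Rx(roll)).
In Python, from workcell import env, vision gives the robot as it stands. The module is installed in compiled form; this text tells all that it offers.
- The arm moves only by the tool carry_out, never from a script. Its argument "plan" is a list of rows, each an object with "delta_pos": the shift along the tool's x, y, z in mm, a list of three; "dr": the turn, a rotation vector about the tool's x, y, z in rad, a list of three; "claw": the finger opening in mm, from 0 to 91.2. A call has 1 to 12 rows; each row shifts and turns the commanded pose from where the row before left it, along the tool's axes as they then stand; what a row does not reach is not made up. A row lasts 1/10 s, in which the tool goes at most 50 mm and 8.59 degrees, less where a joint would pass 70% of its speed; a pose out of reach is approached as far as the arm can. A call with a gripper value outside its range is refused whole. The fingers move at their own pace and stop on an object; "squeeze" is the grip in N (left out, the last holds). Time passes only in rows, so rows that do not move let the fingers close. It gives the time, the measured TCP pose, the force, the opening and the grip force at its end, in the units of the state.
- env.get_obs(): the state, without advancing time (a new reading comes with each control period).
- vision.grab_frame(name): name is "scene" or "top" or "wrist"; returns a dict with "frame" (480x640x3 uint8, red, green, blue), "K" (3x3 intrinsics, pixels), "eye" and "attitude" of the camera in the world. Camera axes: x right, y down, z forward; pixel columns grow to the right and rows downward; lengths in m; the calibration is good to about 2 mm. A picture is of the moment at which its call begins. There is no depth.
- env.sign_off(): hands the job in; it is judged then, once.
The state is a dict: "time_s": time; "q": joint angles; "qvel": joint speeds; "joint_efforts": joint torques, N m; "tool_pos": TCP position; "eef_rot": TCP orientation; "wrist_force": force on the tool from outside, world axes, zero at the start; "moment": the same for the moment, N m; "gripper_width": finger opening in m; "finger_force": force on a finger pad.
Only numpy, scipy, OpenCV 4.12 (cv2) and the standard library are available. Lean on these libraries where they do the work, as an engineer would, in place of code of your own. Each camera call takes 0.05 s, during which the arm holds its last target. There are 200 camera calls.

## Working session

There is one attempt and no reset: what is moved stays moved. The work goes in short steps, Python scripts to look and compute and a tool call to move; the robot and the scene stay as the last step left them, time stands still between calls to the robot, and variables do not carry over. Pictures are saved under pics/ and viewed, at most 10 in all, crops included, and the job is handed in when it is done.

Besides the shell and the picture viewer there is one more tool, called after "Emit:" by a JSON object that holds its "name" and its "arguments", one argument or row to a line. carry_out: Moves the arm, as the interface text tells. Its arguments: {"type":"object","properties":{"plan":{"type":"array","items":{"type":"object","properties":{"delta_pos":{"type":"array","items":{"type":"number"}},"dr":{"type":"array","items":{"type":"number"}},"claw":{"type":"number"}}}},"squeeze":{"type":"number"}},"required":["plan"]}

```bash
mkdir -p pics; ls; python3 - <<'E'
from workcell import env, vision
import cv2
o=env.get_obs(); print({k:(o[k]) for k in ("time_s","tool_pos","eef_rot","gripper_width","wrist_force")})
for n in ("top","scene"):
    f=vision.grab_frame(n); cv2.imwrite(f"pics/{n}0.png",f["frame"][:,:,::-1]); print(n,f["K"],f["eye"],f["attitude"])
E
```

```text
pics
{'time_s': 0.0, 'tool_pos': array([0.14588077, 0.60733741, 0.22134161]), 'eef_rot': array([-3.14035127e+00, -1.04697260e-04,  2.90579810e+00]), 'gripper_width': 0.09107304634902405, 'wrist_force': array([0.04698519, 0.61677321, 0.00800826])}
top [[561.39652722   0.         320.33187291]
 [  0.         561.39652722 245.59683571]
 [  0.           0.           1.        ]] [0.38940437 0.02808478 1.47634862] [-3.06307501 -0.02792066 -1.54998756]
scene [[580.61438749   0.         318.2680471 ]
 [  0.         580.61438749 244.9737566 ]
 [  0.           0.           1.        ]] [1.25679671 0.18712856 0.90566519] [-2.40756144 -0.00469102  1.80666223]
```

View pics/top0.png

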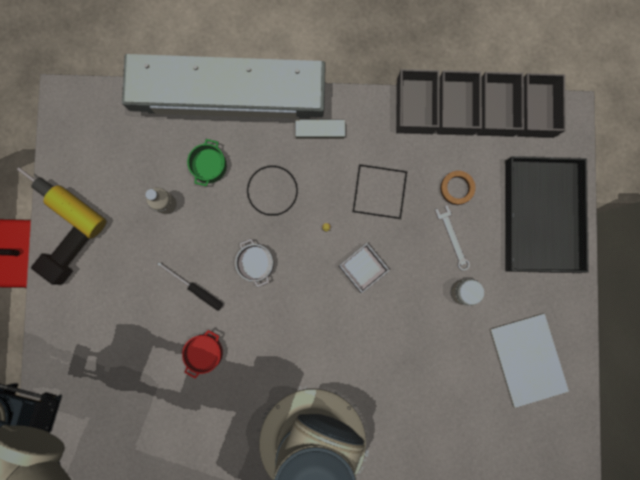

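```bash
cat > h.py <<'E'
import numpy as np, cv2
from scipy.spatial.transform import Rotation as R
from workcell import env, vision
def cam(f): return f["K"], R.from_euler("xyz",f["attitude"]).as_matrix(), np.array(f["eye"])
def p2w(f,uv,z):
    K,A,e=cam(f); d=(A@np.linalg.inv(K)@np.c_[np.atleast_2d(uv),np.ones(len(np.atleast_2d(uv)))].T).T
    return e+d*((z-e[2])/d[:,2])[:,None]
def w2p(f,P):
    K,A,e=cam(f); c=(K@A.T@(np.atleast_2d(P)-e).T).T; return c[:,:2]/c[:,2:]
def rect(f,z,x0,x1,y0,y1,s=1500):
    "map of plane z: row 0 = x1, col 0 = y1 (x up, y left), s px per m"
    w,h=int((y1-y0)*s),int((x1-x0)*s)
    W=np.array([[x1,y1,z],[x1,y0,z],[x0,y0,z],[x0,y1,z]])
    H=cv2.getPerspectiveTransform(w2p(f,W).astype(np.float32),np.float32([[0,0],[w,0],[w,h],[0,h]]))
    return cv2.warpPerspective(f["frame"][:,:,::-1],H,(w,h),flags=cv2.INTER_CUBIC)
def grid(im,x1,y1,s=1500,step=.05):
    h,w=im.shape[:2]
    for k in np.arange(-.5,.9,step):
        c,r=int((y1-k)*s),int((x1-k)*s)
        if 0<=c<w: cv2.line(im,(c,0),(c,h),(0,255,255),1); cv2.putText(im,f"y{k:.2f}",(c,10),0,.35,(0,0,255))
        if 0<=r<h: cv2.line(im,(0,r),(w,r),(0,255,255),1); cv2.putText(im,f"x{k:.2f}",(0,r),0,.35,(0,0,255))
    return im
E
python3 - <<'E'
from h import *
f=vision.grab_frame("top"); s=1700
a=rect(f,0,.57,.75,-.2,.25,s); b=rect(f,.05,.37,.54,-.2,.25,s)
cv2.imwrite("pics/r1.png",np.vstack([grid(a,.75,.25,s),grid(b,.54,.25,s)]))
E
```

```text
(no output)
```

View pics/r1.png

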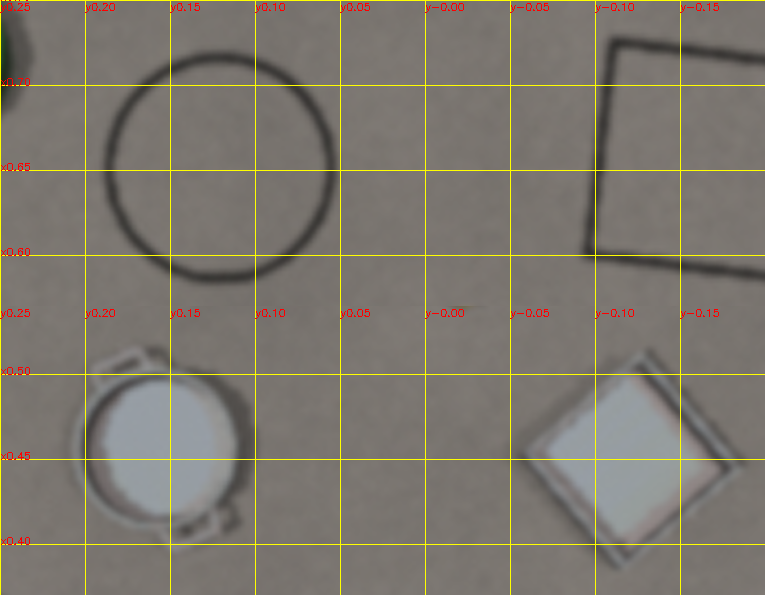

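```bash
python3 - <<'E'
from h import *
f=vision.grab_frame("top"); s=2800
g=cv2.cvtColor(rect(f,0,.57,.75,-.22,-.06,4000),cv2.COLOR_BGR2GRAY)
m=(g<75).astype(np.uint8)
n,l,st,_=cv2.connectedComponentsWithStats(m); k=1+st[1:,4].argmax()
(c,wh,a)=cv2.minAreaRect(np.argwhere(l==k)[:,::-1].astype(np.float32)); print("sq", .75-c[1]/4000,-.06-c[0]/4000,np.array(wh)/4000,a)
g=cv2.cvtColor(rect(f,0,.56,.75,.03,.21,4000),cv2.COLOR_BGR2GRAY)
m=(g<75).astype(np.uint8); n,l,st,_=cv2.connectedComponentsWithStats(m); k=1+st[1:,4].argmax()
c,r=cv2.minEnclosingCircle(np.argwhere(l==k)[:,::-1].astype(np.float32)); print("rd",.75-c[1]/4000,.21-c[0]/4000,r/4000)
a=rect(f,.05,.38,.53,-.19,-.05,s); b=rect(f,.05,.38,.53,.09,.23,s)
cv2.imwrite("pics/r2.png",np.hstack([grid(b,.53,.23,s),grid(a,.53,-.05,s)]))
E
```

```text
sq 0.6558605117797851 -0.1639731979370117 [0.12804306 0.13166333] 6.860895156860352
rd 0.6511953811645508 0.12063666534423827 0.06776920318603516
```

View pics/r2.png

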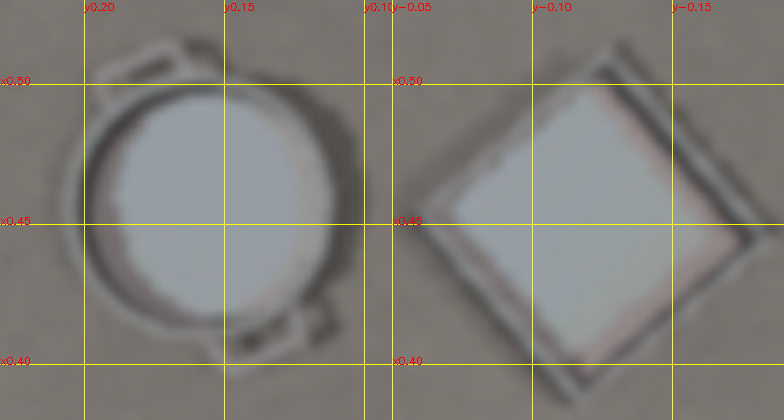

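Emit:
{"name": "carry_out", "arguments": {
  "plan": [
    {"delta_pos":[-20,-18,0],"claw":40},
    {"delta_pos":[-35,-32,0]},
    {"delta_pos":[-35,-32,0]},
    {"delta_pos":[-35,-32,0]},
    {"delta_pos":[-35,-32,0]},
    {"delta_pos":[-35,-32,0]},
    {"delta_pos":[-35,-32,0]},
    {"delta_pos":[-35,-32,0]},
    {"delta_pos":[-35,-32,0]},
    {"delta_pos":[-35,-32,0]},
    {"delta_pos":[-35,-32,0]},
    {"delta_pos":[-35,-32,0]}
  ]
}}

```text
invalid input at $.plan[0]: expected keys delta_pos, dr, claw
```

Emit:
{"name": "carry_out", "arguments": {
  "plan": [
    {"delta_pos":[-30,-31,0]},
    {"dr":[0,0,-0.129]},
    {"dr":[0,0,-0.129]},
    {"dr":[0,0,-0.129]},
    {"dr":[0,0,-0.129]},
    {"dr":[0,0,-0.128]},
    {"delta_pos":[0,0,0]},
    {"delta_pos":[0,0,0]}
  ]
}}

```text
invalid input at $.plan[0]: expected keys delta_pos, dr, claw
```

```bash
cat >> h.py <<'E'
def go(x,y,z,yaw):
    o=env.get_obs(); A=R.from_euler("xyz",o["eef_rot"]); B=R.from_euler("xyz",[np.pi,0,np.radians(yaw)])
    print("t",round(o["time_s"],2),"pos",o["tool_pos"].round(4),"rpy",np.degrees(o["eef_rot"]).round(2),"w",round(o["gripper_width"],4),"F",np.round(o["wrist_force"],1),"ff",np.round(o["finger_force"],1))
    print("d mm",(1000*A.inv().apply(np.array([x,y,z])-o["tool_pos"])).round(1),"dr",(A.inv()*B).as_rotvec().round(4))
E
python3 - <<'E'
from h import *
go(.4737,.116,.028,203.4)
f=vision.grab_frame("wrist"); print(f["eye"],f["attitude"]); cv2.imwrite("pics/w1.png",f["frame"][:,:,::-1])
E
```

```text
t 0.2 pos [0.1459 0.6075 0.2216] rpy [-179.96   -0.    166.49] w 0.0911 F [-0.7  0.2 -0.3] ff 0.0
d mm [-433.5 -401.2  193.8] dr [-6.000e-04 -3.000e-04 -6.442e-01]
[0.0670147  0.6267074  0.38453861] [2.85350687e+00 1.23158090e-03 1.33582574e+00]
```

View pics/w1.png

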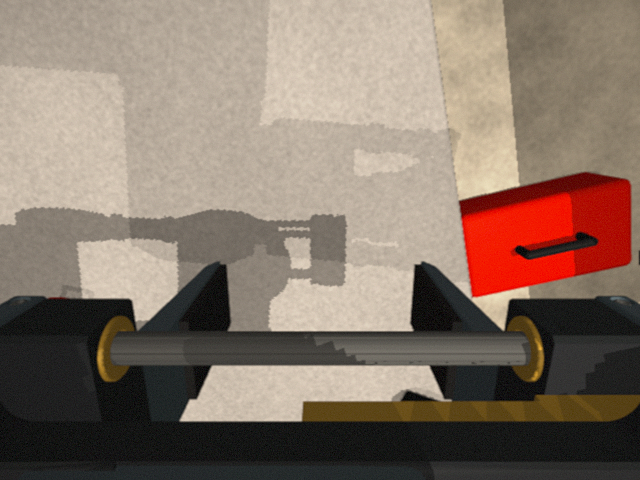

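The plan was refused because every row needs all three keys. The wrist view therefore still shows the start area, with the red toolbox at right and the fingers at (200,330) and (440,330). I'll resend with full rows.

Emit:
{"name": "carry_out", "arguments": {
  "plan": [
    {"delta_pos":[-20,-18,0],"dr":[0,0,0],"claw":40},
    {"delta_pos":[-35,-32,0],"dr":[0,0,0],"claw":40},
    {"delta_pos":[-35,-32,0],"dr":[0,0,0],"claw":40},
    {"delta_pos":[-35,-32,0],"dr":[0,0,0],"claw":40},
    {"delta_pos":[-35,-32,0],"dr":[0,0,0],"claw":40},
    {"delta_pos":[-35,-32,0],"dr":[0,0,0],"claw":40},
    {"delta_pos":[-35,-32,0],"dr":[0,0,0],"claw":40},
    {"delta_pos":[-35,-32,0],"dr":[0,0,0],"claw":40},
    {"delta_pos":[-35,-32,0],"dr":[0,0,0],"claw":40},
    {"delta_pos":[-35,-32,0],"dr":[0,0,0],"claw":40},
    {"delta_pos":[-35,-32,0],"dr":[0,0,0],"claw":40},
    {"delta_pos":[-35,-32,0],"dr":[0,0,0],"claw":40}
  ]
}}

```text
time_s: 1.45
tool_pos: [0.4542, 0.1515, 0.2221]
eef_rot: [3.141, 0.0, 2.906]
wrist_force: [2.3, 0.9, -0.0]
gripper_width: 0.0404
finger_force: 0.0
```

Emit:
{"name": "carry_out", "arguments": {
  "plan": [
    {"delta_pos":[-28,-31,0],"dr":[0,0,0],"claw":40},
    {"delta_pos":[0,0,0],"dr":[0,0,-0.129],"claw":40},
    {"delta_pos":[0,0,0],"dr":[0,0,-0.129],"claw":40},
    {"delta_pos":[0,0,0],"dr":[0,0,-0.129],"claw":40},
    {"delta_pos":[0,0,0],"dr":[0,0,-0.129],"claw":40},
    {"delta_pos":[0,0,0],"dr":[0,0,-0.128],"claw":40},
    {"delta_pos":[0,0,0],"dr":[0,0,0],"claw":40},
    {"delta_pos":[0,0,0],"dr":[0,0,0],"claw":40}
  ]
}}

```text
time_s: 2.25
tool_pos: [0.4733, 0.1167, 0.2219]
eef_rot: [3.142, 0.0, -2.737]
wrist_force: [-0.6, 0.3, -0.1]
gripper_width: 0.0402
finger_force: 0.0
```

```bash
python3 - <<'E'
from h import *
go(.4737,.116,.028,203.4)
f=vision.grab_frame("wrist"); print(f["eye"],f["attitude"]); cv2.imwrite("pics/w2.png",f["frame"][:,:,::-1])
c=np.array([.4554,.1582])
print(w2p(f,[[*c,.004],[.4737,.116,.05],[*c,.05]]))
E
```

```text
t 2.25 pos [0.4733 0.1167 0.2219] rpy [ 180.      0.   -156.84] w 0.0402 F [-0.6  0.3 -0.1] ff 0.0
d mm [-1.000e-01 -8.000e-01  1.939e+02] dr [ 0.      0.     -0.0041]
[0.39862236 0.08523199 0.38488584] [2.85379173e+00 4.79363675e-04 1.97586615e+00]
[[363.29675525 207.2065607 ]
 [318.83864467 217.82134551]
 [368.81229293 217.62741444]]
```

View pics/w2.png

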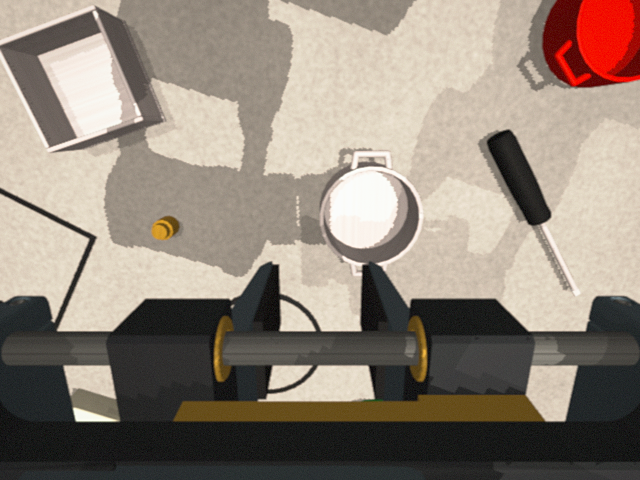

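The wrist view shows the pot rim centred at about (371,214), against a predicted (369,218), so the estimate holds within about 3 mm. The near wall is at column 322, under the TCP. The tin is upper left, and the bush is at (165,228).

Emit:
{"name": "carry_out", "arguments": {
  "plan": [
    {"delta_pos":[0,0,30],"dr":[0,0,0],"claw":40},
    {"delta_pos":[0,0,40],"dr":[0,0,0],"claw":40},
    {"delta_pos":[0,0,40],"dr":[0,0,0],"claw":40},
    {"delta_pos":[0,0,30],"dr":[0,0,0],"claw":40},
    {"delta_pos":[0,0,20],"dr":[0,0,0],"claw":40},
    {"delta_pos":[0,0,20],"dr":[0,0,0],"claw":40},
    {"delta_pos":[0,0,14],"dr":[0,0,0],"claw":40},
    {"delta_pos":[0,0,0],"dr":[0,0,0],"claw":40}
  ]
}}

```text
time_s: 3.1
tool_pos: [0.4725, 0.1165, 0.0265]
eef_rot: [3.141, -0.003, -2.736]
wrist_force: [0.8, 0.0, 0.3]
gripper_width: 0.0401
finger_force: 0.0
```

Emit:
{"name": "carry_out", "arguments": {
  "plan": [
    {"delta_pos":[0,0,0],"dr":[0,0,0],"claw":25},
    {"delta_pos":[0,0,0],"dr":[0,0,0],"claw":18},
    {"delta_pos":[0,0,0],"dr":[0,0,0],"claw":12},
    {"delta_pos":[0,0,0],"dr":[0,0,0],"claw":7},
    {"delta_pos":[0,0,0],"dr":[0,0,0],"claw":0},
    {"delta_pos":[0,0,0],"dr":[0,0,0],"claw":0},
    {"delta_pos":[0,0,0],"dr":[0,0,0],"claw":0},
    {"delta_pos":[0,0,0],"dr":[0,0,0],"claw":0}
  ],
  "squeeze": 25
}}

```text
time_s: 3.9
tool_pos: [0.4736, 0.1167, 0.0284]
eef_rot: [-3.141, 0.001, -2.734]
wrist_force: [-0.4, 1.5, 8.0]
gripper_width: 0.0062
finger_force: 23.2
```

```bash
python3 - <<'E'
from h import *
go(.651+.0183,.1206-.0422,.028,203.4)
f=vision.grab_frame("wrist"); cv2.imwrite("pics/w3.png",f["frame"][:,:,::-1])
E
```

```text
t 3.9 pos [0.4736 0.1167 0.0284] rpy [-1.7999e+02  4.0000e-02 -1.5663e+02] w 0.0062 F [-0.4  1.5  8. ] ff 23.2
d mm [-164.4 -112.8    0.5] dr [-0.0001  0.0008 -0.0005]
```

View pics/w3.png

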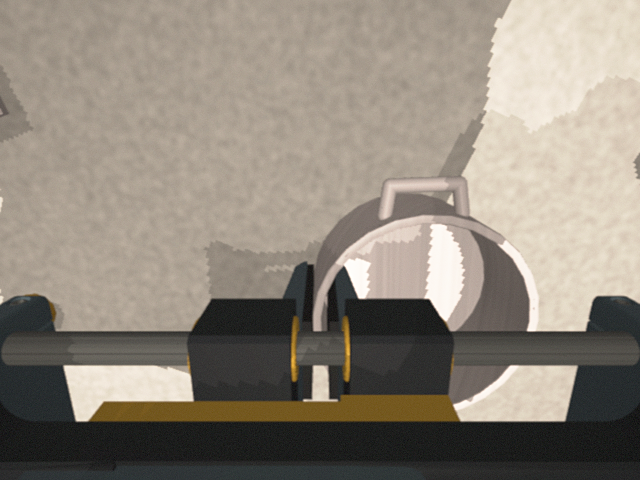

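The wall is gripped between the pads at about column 325, opening 6 mm. The pot stands upright with its ear at (425,195). I'll slide it now.

Emit:
{"name": "carry_out", "arguments": {
  "plan": [
    {"delta_pos":[-5,-3.4,0],"dr":[0,0,0],"claw":0},
    {"delta_pos":[-12,-8.2,0],"dr":[0,0,0],"claw":0},
    {"delta_pos":[-17,-11.7,0],"dr":[0,0,0],"claw":0},
    {"delta_pos":[-17,-11.7,0],"dr":[0,0,0],"claw":0},
    {"delta_pos":[-17,-11.7,0],"dr":[0,0,0],"claw":0},
    {"delta_pos":[-17,-11.7,0],"dr":[0,0,0],"claw":0},
    {"delta_pos":[-17,-11.7,0],"dr":[0,0,0],"claw":0},
    {"delta_pos":[-17,-11.7,0],"dr":[0,0,0],"claw":0},
    {"delta_pos":[-17,-11.7,0],"dr":[0,0,0],"claw":0},
    {"delta_pos":[-15,-10.3,0],"dr":[0,0,0],"claw":0},
    {"delta_pos":[-9,-6.2,0],"dr":[0,0,0],"claw":0},
    {"delta_pos":[-4.4,-2.8,0],"dr":[0,0,0],"claw":0}
  ]
}}

```text
time_s: 5.15
tool_pos: [0.6686, 0.0783, 0.0282]
eef_rot: [3.141, -0.002, -2.734]
wrist_force: [-12.9, 1.8, 16.7]
gripper_width: 0.0066
finger_force: 26.8
```

Emit:
{"name": "carry_out", "arguments": {
  "plan": [
    {"delta_pos":[0,0,0],"dr":[0,0,0],"claw":0},
    {"delta_pos":[0,0,0],"dr":[0,0,0],"claw":0},
    {"delta_pos":[0,0,0],"dr":[0,0,0],"claw":0}
  ]
}}

```text
time_s: 5.45
tool_pos: [0.6689, 0.0784, 0.0283]
eef_rot: [-3.142, -0.0, -2.733]
wrist_force: [-2.9, 0.8, 5.0]
gripper_width: 0.0059
finger_force: 26.9
```

```bash
python3 - <<'E'
from h import *
go(.651+.0183,.1206-.0422,.028,203.4)
f=vision.grab_frame("top");s=2000
cv2.imwrite("pics/r3.png",np.hstack([grid(rect(f,z,.56,.75,.03,.22,s),.75,.22,s) for z in (0,.05)]))
E
```

```text
t 5.45 pos [0.6689 0.0784 0.0283] rpy [-180.     -0.   -156.61] w 0.0059 F [-2.9  0.8  5. ] ff 26.9
d mm [-0.3 -0.2  0.3] dr [-0.     -0.     -0.0001]
```

View pics/r3.png

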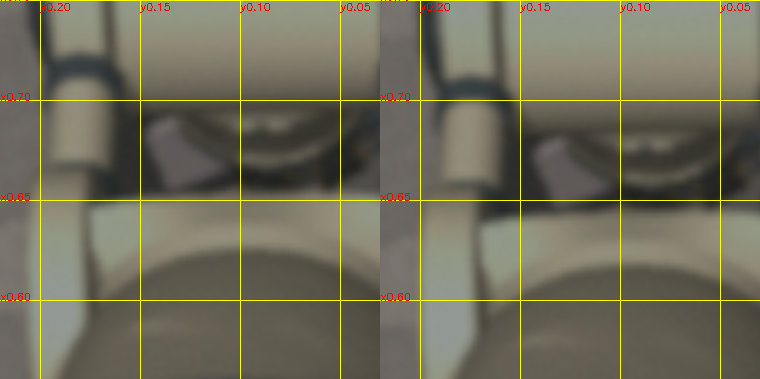

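The arm hides the pot in the top view, which shows only the wrist over x 0.65–0.70. I'll release, back off and check it from the tin side.

Emit:
{"name": "carry_out", "arguments": {
  "plan": [
    {"delta_pos":[0,0,0],"dr":[0,0,0],"claw":12},
    {"delta_pos":[0,0,0],"dr":[0,0,0],"claw":25},
    {"delta_pos":[0,0,0],"dr":[0,0,0],"claw":40},
    {"delta_pos":[0,0,0],"dr":[0,0,0],"claw":40},
    {"delta_pos":[0,0,-10],"dr":[0,0,0],"claw":40},
    {"delta_pos":[0,0,-20],"dr":[0,0,0],"claw":40},
    {"delta_pos":[0,0,-30],"dr":[0,0,0],"claw":40},
    {"delta_pos":[0,0,-40],"dr":[0,0,0],"claw":40},
    {"delta_pos":[0,0,-40],"dr":[0,0,0],"claw":40},
    {"delta_pos":[0,0,-30],"dr":[0,0,0],"claw":40},
    {"delta_pos":[0,0,-24],"dr":[0,0,0],"claw":40}
  ]
}}

```text
time_s: 6.6
tool_pos: [0.6694, 0.0784, 0.2252]
eef_rot: [-3.141, 0.002, -2.733]
wrist_force: [0.2, -0.4, -0.2]
gripper_width: 0.0398
finger_force: 0.0
```

Emit:
{"name": "carry_out", "arguments": {
  "plan": [
    {"delta_pos":[20,-6.8,0],"dr":[0,0,0],"claw":40},
    {"delta_pos":[30.3,-10.3,0],"dr":[0,0,0],"claw":40},
    {"delta_pos":[30.3,-10.3,0],"dr":[0,0,0],"claw":40},
    {"delta_pos":[30.3,-10.3,0],"dr":[0,0,0],"claw":40},
    {"delta_pos":[30.3,-10.3,0],"dr":[0,0,0],"claw":40},
    {"delta_pos":[30.3,-10.3,0],"dr":[0,0,0],"claw":40},
    {"delta_pos":[30.3,-10.3,0],"dr":[0,0,0],"claw":40},
    {"delta_pos":[30.3,-10.3,0],"dr":[0,0,0],"claw":40},
    {"delta_pos":[30.3,-10.3,0],"dr":[0,0,0],"claw":40},
    {"delta_pos":[30.3,-10.3,0],"dr":[0,0,0],"claw":40},
    {"delta_pos":[30,-10.3,0],"dr":[0,0,0],"claw":40}
  ]
}}

```text
time_s: 7.7
tool_pos: [0.4154, -0.1512, 0.2226]
eef_rot: [-3.141, 0.001, -2.733]
wrist_force: [0.5, -0.8, 0.0]
gripper_width: 0.0403
finger_force: 0.0
```

Emit:
{"name": "carry_out", "arguments": {
  "plan": [
    {"delta_pos":[0,0,0],"dr":[0,0,0.128],"claw":40},
    {"delta_pos":[0,0,0],"dr":[0,0,0.128],"claw":40},
    {"delta_pos":[0,0,0],"dr":[0,0,0.128],"claw":40},
    {"delta_pos":[0,0,0],"dr":[0,0,0.128],"claw":40},
    {"delta_pos":[0,0,0],"dr":[0,0,0.128],"claw":40},
    {"delta_pos":[0,0,0],"dr":[0,0,0.128],"claw":40},
    {"delta_pos":[0,0,0],"dr":[0,0,0.128],"claw":40},
    {"delta_pos":[0,0,0],"dr":[0,0,0.128],"claw":40},
    {"delta_pos":[0,0,0],"dr":[0,0,0.128],"claw":40},
    {"delta_pos":[0,0,0],"dr":[0,0,0.126],"claw":40},
    {"delta_pos":[0,0,0],"dr":[0,0,0],"claw":40},
    {"delta_pos":[0,0,0],"dr":[0,0,0],"claw":40}
  ]
}}

```text
time_s: 8.9
tool_pos: [0.4164, -0.1505, 0.2223]
eef_rot: [3.141, 0.001, 2.276]
wrist_force: [-0.4, 0.9, 0.3]
gripper_width: 0.0399
finger_force: 0.0
```

```bash
python3 - <<'E'
from h import *
go(.4164,-.1507,.028,130.2)
f=vision.grab_frame("top");s=2000
t=np.hstack([grid(rect(f,z,.56,.74,.05,.19,s),.74,.19,s,.05) for z in (0,.05)])
g=vision.grab_frame("wrist"); w=g["frame"][:380,:,::-1]
print(w2p(g,[[.4164,-.1507,.05]]+[[.45+.065*np.cos(a),-.1223+.065*np.sin(a),.05] for a in np.radians(40.2+45+90*np.arange(4))]).round(0).tolist())
cv2.imwrite("pics/c4.png",np.vstack([cv2.resize(t,(560,360))[:, :],cv2.resize(w,(560,240))]) if 0 else t)
cv2.imwrite("pics/w4.png",w)
E
```

```text
t 8.9 pos [ 0.4164 -0.1505  0.2223] rpy [1.7999e+02 3.0000e-02 1.3039e+02] w 0.0399 F [-0.4  0.9  0.3] ff 0.0
d mm [ -0.   -0.2 194.3] dr [0.0002 0.0005 0.0033]
[[320.0, 218.0], [422.0, 168.0], [318.0, 167.0], [318.0, 264.0], [414.0, 265.0]]
```

View pics/c4.png

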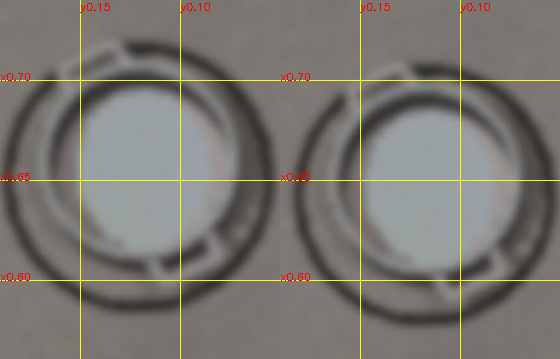

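View pics/w4.png

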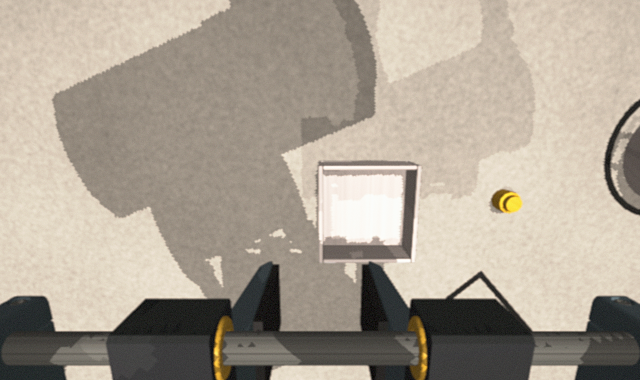

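The pot is inside the round outline: its rim centre is about (0.6515, 0.117) against the outline's (0.651, 0.1206). The tin's corners in the wrist view are (319,163), (419,164), (415,262) and (320,261). That matches the prediction within 3 px, so I'll grip its left wall in that view.

Emit:
{"name": "carry_out", "arguments": {
  "plan": [
    {"delta_pos":[0,0,30],"dr":[0,0,0.003],"claw":40},
    {"delta_pos":[0,0,40],"dr":[0,0,0],"claw":40},
    {"delta_pos":[0,0,40],"dr":[0,0,0],"claw":40},
    {"delta_pos":[0,0,30],"dr":[0,0,0],"claw":40},
    {"delta_pos":[0,0,20],"dr":[0,0,0],"claw":40},
    {"delta_pos":[0,0,20],"dr":[0,0,0],"claw":40},
    {"delta_pos":[0,0,14],"dr":[0,0,0],"claw":40},
    {"delta_pos":[0,0,0],"dr":[0,0,0],"claw":40}
  ]
}}

```text
time_s: 9.8
tool_pos: [0.4158, -0.1502, 0.0267]
eef_rot: [-3.141, -0.002, 2.271]
wrist_force: [0.5, -0.5, 0.1]
gripper_width: 0.0401
finger_force: 0.0
```

Emit:
{"name": "carry_out", "arguments": {
  "plan": [
    {"delta_pos":[0,0,0],"dr":[0,0,0],"claw":25},
    {"delta_pos":[0,0,0],"dr":[0,0,0],"claw":18},
    {"delta_pos":[0,0,0],"dr":[0,0,0],"claw":12},
    {"delta_pos":[0,0,0],"dr":[0,0,0],"claw":7},
    {"delta_pos":[0,0,0],"dr":[0,0,0],"claw":0},
    {"delta_pos":[0,0,0],"dr":[0,0,0],"claw":0},
    {"delta_pos":[0,0,0],"dr":[0,0,0],"claw":0},
    {"delta_pos":[0,0,0],"dr":[0,0,0],"claw":0}
  ],
  "squeeze": 25
}}

```text
time_s: 10.6
tool_pos: [0.4166, -0.1506, 0.0283]
eef_rot: [3.141, 0.001, 2.269]
wrist_force: [-0.5, 1.9, 8.5]
gripper_width: 0.0041
finger_force: 25.0
```

```bash
python3 - <<'E'
from h import *
go(.6506,-.2077,.028,173.1)
o=env.get_obs(); y0=o["eef_rot"][2]; d=lambda y:.044*np.array([np.cos(y+np.pi/2),np.sin(y+np.pi/2)])
c0=o["tool_pos"][:2]-d(y0); c1=np.array([.6559,-.164]); y1=np.radians(173.1); print("centre",c0)
N=14; pc,py=o["tool_pos"][:2],y0
for k in range(1,N+1):
    s=k/N; y=y0+s*(y1-y0); p=c0+s*(c1-c0)+d(y); v=1000*(p-pc)
    print(np.round([v@[np.cos(py),np.sin(py)], v@[np.sin(py),-np.cos(py)], py-y],3)); pc,py=p,y
E
```

```text
t 10.6 pos [ 0.4166 -0.1506  0.0283] rpy [1.7998e+02 4.0000e-02 1.2999e+02] w 0.0041 F [-0.5  1.9  8.5] ff 25.0
d mm [-194.1  142.6    0.5] dr [ 1.000e-04  7.000e-04 -7.524e-01]
centre [ 0.45033555 -0.12231003]
[-14.081   9.4    -0.054]
[-14.566   8.757  -0.054]
[-15.015   8.089  -0.054]
[-15.428   7.398  -0.054]
[-15.803   6.685  -0.054]
[-16.139   5.954  -0.054]
[-16.436   5.205  -0.054]
[-16.692   4.442  -0.054]
[-16.906   3.666  -0.054]
[-17.079   2.879  -0.054]
[-17.209   2.085  -0.054]
[-17.296   1.284  -0.054]
[-17.34    0.48   -0.054]
[-17.341  -0.325  -0.054]
```

The grip is flush, with an opening of 4.1 mm.

Emit:
{"name": "carry_out", "arguments": {
  "plan": [
    {"delta_pos":[-14.1,9.4,0],"dr":[0,0,-0.054],"claw":0},
    {"delta_pos":[-14.6,8.8,0],"dr":[0,0,-0.054],"claw":0},
    {"delta_pos":[-15,8.1,0],"dr":[0,0,-0.054],"claw":0},
    {"delta_pos":[-15.4,7.4,0],"dr":[0,0,-0.054],"claw":0},
    {"delta_pos":[-15.8,6.7,0],"dr":[0,0,-0.054],"claw":0},
    {"delta_pos":[-16.1,6,0],"dr":[0,0,-0.054],"claw":0},
    {"delta_pos":[-16.4,5.2,0],"dr":[0,0,-0.054],"claw":0},
    {"delta_pos":[-16.7,4.4,0],"dr":[0,0,-0.054],"claw":0},
    {"delta_pos":[-16.9,3.7,0],"dr":[0,0,-0.054],"claw":0},
    {"delta_pos":[-17.1,2.9,0],"dr":[0,0,-0.054],"claw":0},
    {"delta_pos":[-17.2,2.1,0],"dr":[0,0,-0.054],"claw":0},
    {"delta_pos":[-17.3,1.3,0],"dr":[0,0,-0.054],"claw":0}
  ]
}}

```text
time_s: 11.8
tool_pos: [0.6156, -0.2, 0.0281]
eef_rot: [3.141, -0.003, 2.919]
wrist_force: [-7.2, 1.0, 8.6]
gripper_width: 0.0043
finger_force: 25.0
```

Emit:
{"name": "carry_out", "arguments": {
  "plan": [
    {"delta_pos":[-17.3,0.5,0],"dr":[0,0,-0.054],"claw":0},
    {"delta_pos":[-17.3,-0.3,0],"dr":[0,0,-0.05],"claw":0},
    {"delta_pos":[0,0,0],"dr":[0,0,0],"claw":0},
    {"delta_pos":[0,0,0],"dr":[0,0,0],"claw":0},
    {"delta_pos":[0,0,0],"dr":[0,0,0],"claw":0}
  ]
}}

```text
time_s: 12.3
tool_pos: [0.6506, -0.2071, 0.0283]
eef_rot: [-3.141, 0.001, 3.02]
wrist_force: [4.2, -1.3, 3.4]
gripper_width: 0.004
finger_force: 25.0
```

```bash
python3 - <<'E'
from h import *
go(.6506,-.2077,.028,173.1)
E
```

```text
t 12.3 pos [ 0.6506 -0.2071  0.0283] rpy [-1.7999e+02  6.0000e-02  1.7302e+02] w 0.004 F [ 4.2 -1.3  3.4] ff 25.0
d mm [-0.1 -0.6  0.3] dr [-0.0002  0.0011 -0.0015]
```

Emit:
{"name": "carry_out", "arguments": {
  "plan": [
    {"delta_pos":[0,0,0],"dr":[0,0,0],"claw":12},
    {"delta_pos":[0,0,0],"dr":[0,0,0],"claw":25},
    {"delta_pos":[0,0,0],"dr":[0,0,0],"claw":40},
    {"delta_pos":[0,0,0],"dr":[0,0,0],"claw":40},
    {"delta_pos":[0,0,-10],"dr":[0,0,0],"claw":40},
    {"delta_pos":[0,0,-20],"dr":[0,0,0],"claw":40},
    {"delta_pos":[0,0,-30],"dr":[0,0,0],"claw":40},
    {"delta_pos":[0,0,-40],"dr":[0,0,0],"claw":40},
    {"delta_pos":[0,0,-40],"dr":[0,0,0],"claw":40},
    {"delta_pos":[0,0,-30],"dr":[0,0,0],"claw":40},
    {"delta_pos":[0,0,-24],"dr":[0,0,0],"claw":40}
  ]
}}

```text
time_s: 13.4
tool_pos: [0.6507, -0.207, 0.2251]
eef_rot: [-3.141, 0.002, 3.021]
wrist_force: [0.7, -0.2, 0.0]
gripper_width: 0.04
finger_force: 0.0
```

Emit:
{"name": "carry_out", "arguments": {
  "plan": [
    {"delta_pos":[15,0,0],"dr":[0,0,0],"claw":40},
    {"delta_pos":[30,0,0],"dr":[0,0,0],"claw":40},
    {"delta_pos":[30,0,0],"dr":[0,0,0],"claw":40},
    {"delta_pos":[30,0,0],"dr":[0,0,0],"claw":40},
    {"delta_pos":[30,0,0],"dr":[0,0,0],"claw":40},
    {"delta_pos":[30,0,0],"dr":[0,0,0],"claw":40},
    {"delta_pos":[30,0,0],"dr":[0,0,0],"claw":40},
    {"delta_pos":[30,0,0],"dr":[0,0,0],"claw":40},
    {"delta_pos":[15,0,0],"dr":[0,0,0],"claw":40},
    {"delta_pos":[0,0,0],"dr":[0,0,0],"claw":40}
  ]
}}

```text
time_s: 14.4
tool_pos: [0.4105, -0.1776, 0.2226]
eef_rot: [-3.142, -0.0, 3.02]
wrist_force: [0.0, -0.1, -0.5]
gripper_width: 0.04
finger_force: 0.0
```

```bash
python3 - <<'E'
from h import *
go(.4,-.2,.2,173)
f=vision.grab_frame("top");s=2000
im=rect(f,.0,.53,.74,-.25,.2,s/1.15)
# expected outlines: pot rim/tin rim centred on the marks, drawn from z=.05 is checked on second row
im2=rect(f,.05,.56,.75,-.25,.2,s/1.15)
cv2.imwrite("pics/f5.png",np.vstack([im[:330],im2[:270]])[:600]); print(im.shape,im2.shape)
E
```

```text
t 14.4 pos [ 0.4105 -0.1776  0.2226] rpy [-1.8000e+02 -1.0000e-02  1.7304e+02] w 0.04 F [ 0.  -0.1 -0.5] ff 0.0
d mm [  7.7 -23.5  22.6] dr [-0.0001 -0.0002  0.0007]
(365, 782, 3) (330, 782, 3)
```

View pics/f5.png

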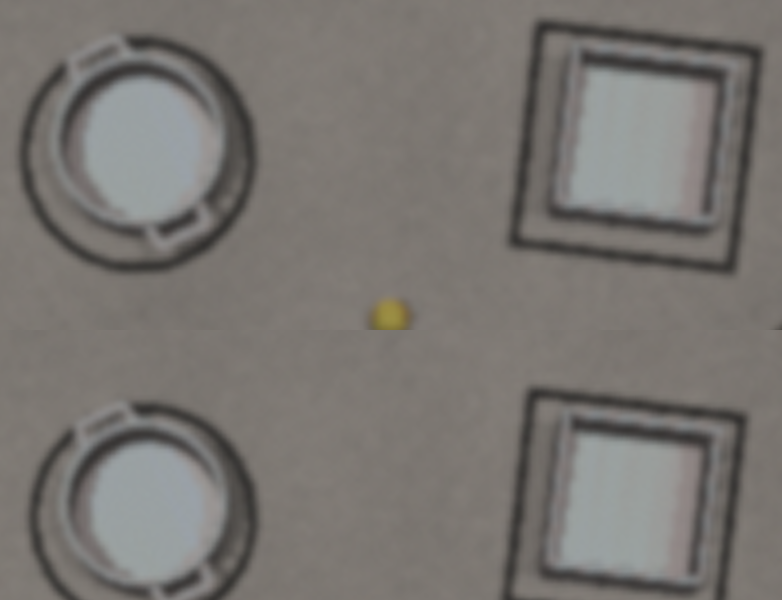

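The picture shows both parts inside their outlines: pot rim centred near (148,505) in the lower panel, tin near (631,504), sides parallel to the outline, bush undisturbed at (390,315). The last of my ten views is used, so I'll check the offsets numerically.

```bash
python3 - <<'E'
from h import *
from scipy.optimize import differential_evolution as DE
from scipy.ndimage import map_coordinates as mc
t=np.linspace(0,2*np.pi,240,endpoint=False)
def circ(r): return lambda p: np.c_[p[0]+r*np.cos(t),p[1]+r*np.sin(t)]
def sq(h):
    u=np.linspace(-.9*h,.9*h,60); b=np.vstack([np.c_[u,0*u+h],np.c_[u,0*u-h],np.c_[0*u+h,u],np.c_[0*u-h,u]])
    return lambda p: np.array(p[:2])+b@np.array([[np.cos(p[2]),np.sin(p[2])],[-np.sin(p[2]),np.cos(p[2])]])
for n in ("top","scene"):
    f=vision.grab_frame(n); g=f["frame"].astype(float).mean(2)
    def val(P,z): q=w2p(f,np.c_[P,np.full(len(P),z)]); return mc(g,[q[:,1],q[:,0]],order=1).mean()
    def fit(sh,mid,d,z,sign,bnd):
        fn=lambda p:-sign*(2*val(sh(mid)(p),z)-val(sh(mid-d)(p),z)-val(sh(mid+d)(p),z))
        r=DE(fn,bnd,seed=1,tol=1e-6); return r.x.round(4),round(r.fun,1)
    B=lambda x,y,e=.015:[(x-e,x+e),(y-e,y+e)]
    print(n,"rmark",fit(circ,.065,.006,0,-1,B(.651,.12)),"pot",fit(circ,.046,.005,.05,1,B(.651,.12)))
    a=[(-.25,.05)]
    print("  smark",fit(sq,.063,.006,0,-1,B(.656,-.164)+a),"tin",fit(sq,.044,.005,.05,1,B(.656,-.164)+a))
E
```

```text
top rmark (array([0.6511, 0.121 ]), np.float64(-77.4)) pot (array([0.6516, 0.1179]), np.float64(-48.6))
  smark (array([ 0.6556, -0.1656, -0.1225]), np.float64(-92.3)) tin (array([ 0.6553, -0.1649, -0.1232]), np.float64(-49.7))
scene rmark (array([0.6496, 0.12  ]), np.float64(-126.5)) pot (array([0.6494, 0.1174]), np.float64(-111.2))
  smark (array([ 0.6541, -0.1664, -0.1183]), np.float64(-127.6)) tin (array([ 0.6536, -0.1649, -0.1206]), np.float64(-106.5))
```

Both cameras agree. The pot is about 3 mm off centre, with 14 mm to spare. The tin is within 1.5 mm and 0.2° of its outline.

```bash
python3 -c "
from workcell import env
print(env.sign_off())"
```

```text
the job is handed in; nothing more can be done
None
```

The pot is in the round outline, about 3 mm off centre, and the tin is in the square outline, within about 1.5 mm and 0.2° of lined up. Both were slid flat, the bush was left alone, and the job was handed in at about 14.5 s.

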